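# Snap the pipe sleeve onto the pole stub

### The job

Slide the tall open sleeve down over the upright pole stub that has the two sprung steel balls, pushing it past the balls until they click out above it and it sits fully home on the shoulder. Let go of it there. Leave the short ring and the domed end cap where they are.

Things in the scene. Friction and masses are not known exactly. Their poses are not given: they have to be found in the camera images.
- sleeve_mid (a point): Tall sleeve: plain white tube open at both ends, 48 mm outside diameter, 35 mm bore with bevelled mouths, 36 mm tall, 60 g, upright on the bench, either end first. The point is its centre, 18 mm up; z is its axis. Pushed down with about 10 N it forces the balls in (its weight does not); when home they click out above it, its centre 18 mm above the shoulder, 24 mm of spigot above its top.
- post_seat (a point): Fixed pole stub on a 90 mm square base: white pipe 48 mm wide with a flat top (shoulder); on it a white spigot 23 mm in diameter, 60 mm tall, its last 10 mm tapering to 10 mm; two sprung steel balls stick out 8.5 mm on opposite sides, centres 39 mm above the shoulder. The point is the shoulder's centre, 55 mm above the bench; z up the spigot. The plain 95 mm pipe beside it is not used.
- washer_mid (a point): Bystander: a short white ring, 56 mm outside diameter, 42 mm bore, 12 mm tall, lying flat on the bench. The point is its centre, 6 mm up.
- cap_mid (a point): Bystander: a white end cap with a closed domed top, 48 mm in diameter, 36 mm tall, standing on the bench. The point is its centre, 18 mm up.
Not all that is in view belongs to the job. What is shaped like the part that bears sleeve_mid but purple is not meant. Leave any orange look-alike of the part that bears post_seat alone.

How it is judged:
At the end, for the whole second after the job is handed in: The tall sleeve is round the spigot, below the clicked-out balls, at rest on the shoulder: its centre 13 to 21.5 mm above the shoulder (18 mm when home), within 10 mm of the spigot's axis, its axis within about 10 degrees of the spigot's (z of sleeve_mid in the frame of post_seat between 0.013 and 0.0215 m and horizontal distance between sleeve_mid and post_seat below 0.01 m and angle between the z axis of sleeve_mid and the z axis of post_seat, either way round below 0.17 rad and linear speed of sleeve below 0.02 m/s); the robot touches nothing.
It fails at once if the short ring is moved by more than 30 mm (distance of washer_mid from where it was at the start of the episode above 0.03 m).
It fails at once if the end cap is moved by more than 30 mm (distance of cap_mid from where it was at the start of the episode above 0.03 m).
It also fails if it takes over 38 s, if anything falls off the work surface, if the arm or the gripper's body presses on something with over 40 N, if the wrist force passes 120 N, or if a joint passes its speed limit or range.

### The arm

A 7-joint arm with a two-finger parallel gripper is mounted at the origin on the work surface. World frame = base frame: x ahead of the robot, y to its left, z up, the work surface at z = 0. Lengths are in m, angles in rad, forces in N, time in s.
With the tool pointing down it reaches from about 0.425 to 0.95 m from the base axis. Payload 4.7 kg.
Tool frame: the origin (TCP) lies on the centre line of the jaws, within the pads' length; the fingertips stand robot.nose_length ahead of it and the grasp point (between the pads) lies 8 mm behind it (robot.nose_length is the distance from the TCP to the fingertips, in m); z points along the fingers, x is the direction in which the jaws open and shut, and the axes are right-handed (so a half turn about z gives the same grasp; the last joint's range is limited). The gripper opens to 85 mm and grips with 20 to 120 N. Pads are 22 mm wide; open, the fingers measure 114 mm over their backs; the gripper's body (76 mm by 85 mm) begins 54 mm behind the grasp point. The pads swing forward as they close: fully open they stand 13 mm farther back than shut.
Start: joints at [-1.315, 0.469, -0.049, 1.532, 0.024, 1.141, -0.082], TCP at [0.19, 0.648, 0.207] pointing down, gripper open.
Joint ranges: [-2.59, 2.59], [-0.33, 1.99], [-1.39, 1.29], [0.1, 2.45], [-1.04, 4.18], [0.21, 1.99], [-2.66, 2.66]. Speed limits (rad/s): [2.57, 2.57, 3.14, 3.14, 3.14, 3.14, 3.14].

### API

Orientations are given as [roll, pitch, yaw] about the fixed x, y, z axes, in that order (R = Rz(yaw) Ry(pitch) Rx(roll)).
In Python, from plant import robot gives the robot as it stands. Calls block until the motion is done:
- robot.goto(position, orientation): joint-space move of the TCP to a pose.
- robot.move_straight(position, vel=0.15, attitude=None, contact_N=None): straight line of the TCP; attitude=None keeps the orientation; vel is the mean speed in m/s. With contact_N (N) it stops when the force on the tool has changed by that much, and returns True; else False.
- robot.move_joints(angles): joint-space move.
- robot.grip(opening, strength=None): opening from 0.0 (shut) to 1.0 (fully open); strength is the grip in N (None keeps the last); returns when the fingers have stopped.
- robot.sleep(seconds).
- robot.inverse_kinematics(position, orientation): joint angles nearest the present ones, or None.
- robot.sense(): the state.
- robot.grab_frame(name): name is "scene" or "top" or "wrist"; returns a dict with "image" (384x512x3 uint8, red, green, blue), "range_z" (384x512 float32, m along the optical axis (not along the pixel's ray), 0 where there is no reading), "fx", "fy", "cx", "cy" (pixels), "R" (3x3) and "t" (3): a world point X has camera coordinates R X + t. Camera axes: x right, y down, z forward; pixel columns grow to the right and rows downward; lengths in m; the calibration is good to about 2 mm. A picture is of the moment at which its call begins.
A pose or a line that the arm cannot do raises robot.IKError and nothing moves.
- robot.close_job(): hands the job in, once; it reports no verdict.
The state is a dict: "t": time; "joint_pos": joint angles; "joint_velocities": joint speeds; "effort": joint torques, N m; "tcp_pos": TCP position; "tcp_rot": TCP orientation; "wrist_force": force on the tool from outside, world axes, zero at the start; "torque": the same for the moment, N m; "opening": opening from 0.0 (shut) to 1.0 (fully open).
Only numpy, scipy, OpenCV 4.12 (cv2) and the standard library are available. Lean on these libraries where they do the work, as an engineer would, in place of code of your own. Each camera call takes 0.05 s, during which the arm holds its last target.

## Working session

There is one attempt and no reset: what is moved stays moved. The work goes in short steps, each a Python script; the robot and the scene stay as the last script left them, time stands still between calls to the robot, and variables do not carry over. Pictures are saved under pics/ and viewed, and the job is handed in when it is done.

```bash
mkdir -p pics; ls; cat > h.py <<'E'
import numpy as np, cv2
from plant import robot
def save(f,n): cv2.imwrite('pics/'+n,cv2.cvtColor(f['image'],cv2.COLOR_RGB2BGR))
def pts(f):
    z=f['range_z']; v,u=np.mgrid[:384,:512]
    P=np.stack([(u-f['cx'])/f['fx']*z,(v-f['cy'])/f['fy']*z,z],-1)
    W=(P-np.array(f['t']))@np.array(f['R'])
    W[z<=0]=np.nan
    return W
E
python3 - <<'E'
from h import *
import pickle
fs={n:robot.grab_frame(n) for n in("scene","top","wrist")}
pickle.dump(fs,open('f0.pkl','wb'))
for n in fs: save(fs[n],n+'0.png')
print(robot.nose_length); s=robot.sense(); print(s)
for n in fs: print(n,fs[n]['fx'],-np.array(fs[n]['R']).T@fs[n]['t'])
E
```

```text
pics
0.011
{'t': 0.15, 'joint_pos': array([-1.31489582,  0.46927294, -0.04858957,  1.53340826,  0.02411268,
        1.14098761, -0.0822779 ]), 'joint_velocities': array([-0.00140638, -0.00362703,  0.00037516, -0.00394423,  0.00187542,
        0.00020285,  0.0019562 ]), 'effort': array([ 1.55448970e-04, -5.10763085e+01, -4.69631399e-02, -2.37977868e+01,
        1.07617149e-02,  5.48785683e-03,  4.49480538e-06]), 'tcp_pos': array([0.18950905, 0.64735795, 0.20609597]), 'tcp_rot': array([3.14153308e+00, 1.48907542e-03, 1.28604374e+00]), 'wrist_force': array([-0.69095381,  0.07970289, -0.08177077]), 'torque': array([-0.00285099, -0.03559918,  0.02697113]), 'opening': 1.0009697084914597}
scene 351.09192150663273 [0.77602487 0.41402415 0.85755298]
top 424.9563166725626 [ 0.41462392 -0.04749962  0.98539872]
wrist 279.1818077867979 [0.10916111 0.66991266 0.37371001]
```

View pics/scene0.png

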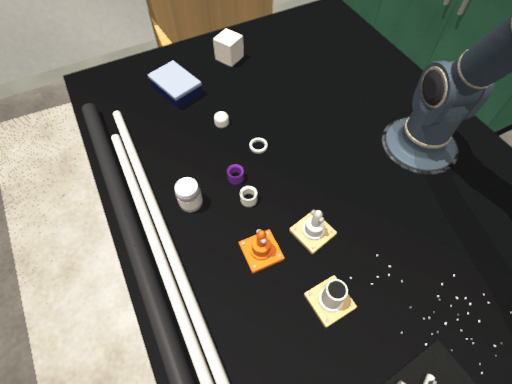

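View pics/top0.png

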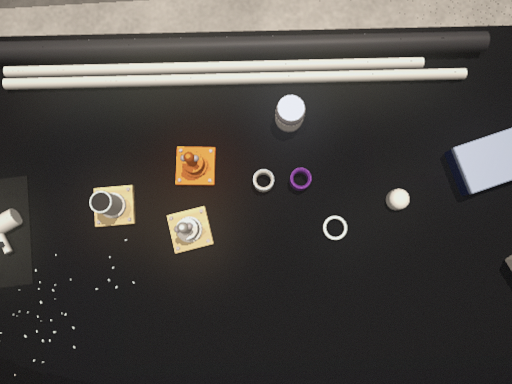

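View pics/wrist0.png

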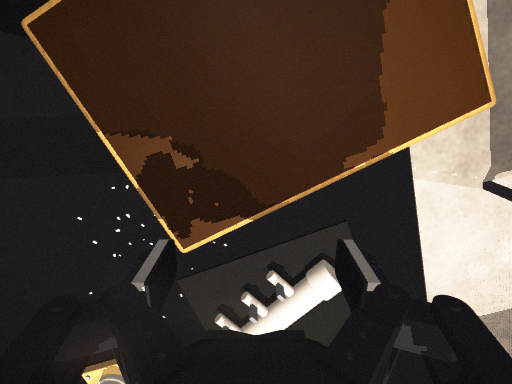

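The top view shows the white sleeve at about (263,180), the purple decoy at (301,179), the white stub at (188,230) and the orange stub at (195,165). The ring is at (335,228) and the cap at (398,199). Next I measure them.

```bash
cat >> h.py <<'E'
def cast(f,u,v,z):
    R=np.array(f['R']);C=-R.T@np.array(f['t'])
    d=R.T@np.array([(u-f['cx'])/f['fx'],(v-f['cy'])/f['fy'],1.0])
    return C+d*(z-C[2])/d[2]
E
python3 - <<'E'
from h import *
import pickle
fs=pickle.load(open('f0.pkl','rb'))
boxes={'top':{'sleeve':(248,165,280,196),'washer':(320,212,350,244),'cap':(384,186,412,213),'post':(165,205,215,253)},
'scene':{'sleeve':(236,183,262,210),'washer':(246,135,272,156),'cap':(211,109,232,130),'post':(288,203,338,252)}}
for n in('top','scene'):
  f=fs[n];W=pts(f)
  for k,(a,b,c,d) in boxes[n].items():
    w=W[b:d,a:c].reshape(-1,3); im=f['image'][b:d,a:c].reshape(-1,3).astype(int)
    g=~np.isnan(w[:,0]); w=w[g]
    h=np.histogram(w[:,2],bins=np.arange(-.01,.14,.01))[0]
    print(n,k,h)
    for lo,hi in {'sleeve':[(.031,.041)],'washer':[(.008,.017)],'cap':[(.025,.045)],'post':[(.05,.06),(.105,.125),(.007,.02),(.085,.104)]}[k]:
      s=w[(w[:,2]>lo)&(w[:,2]<hi)]
      if len(s)>2:
        c,r=cv2.minEnclosingCircle(s[:,:2].astype(np.float32)); print('  ',lo,len(s),np.round(s.mean(0),4),'circ',np.round(c,4),round(r,4))
f=fs['top']
crop=lambda f,a,b,c,d:cv2.resize(f['image'][b:d,a:c],(400,400),interpolation=cv2.INTER_CUBIC)
im=np.hstack([crop(f,163,205,213,255),crop(fs['scene'],288,200,338,250)])
cv2.imwrite('pics/post.png',im[...,::-1])
im=np.hstack([crop(f,243,160,283,200),crop(fs['scene'],228,176,268,216)])
cv2.imwrite('pics/sl.png',im[...,::-1])
E
```

```text
top sleeve [503 268  24  32 159   0   0   0   0   0   0   0   0   0   0]
   0.031 148 [ 0.5714 -0.0563  0.0343] circ [ 0.5707 -0.0561] 0.024
top washer [496 320 138   0   0   0   0   0   0   0   0   0   0   0   0]
   0.008 196 [ 0.4592 -0.2177  0.011 ] circ [ 0.4589 -0.2175] 0.0278
top cap [252 127  26 116 232   0   0   0   0   0   0   0   0   0   0]
   0.025 317 [ 0.5193 -0.3625  0.0318] circ [ 0.5197 -0.3645] 0.0234
top post [ 484  350 1024  120   14   15  225    3    5    3   39   65   46    0
    0]
   0.05 225 [0.4617 0.1106 0.0544] circ [0.4637 0.1142] 0.0241
   0.105 90 [0.4628 0.1131 0.1104] circ [0.4627 0.1137] 0.0111
   0.007 1037 [0.4625 0.1126 0.0144] circ [0.4636 0.1146] 0.0622
   0.085 59 [0.463  0.111  0.0981] circ [0.462  0.1134] 0.0192
scene sleeve [210 267  51  58 109   1   0   0   0   0   0   0   0   0   0]
   0.031 103 [ 0.5701 -0.0611  0.0349] circ [ 0.5698 -0.0601] 0.0247
scene washer [177 288  79   0   0   0   0   0   0   0   0   0   0   0   0]
   0.008 103 [ 0.4591 -0.2216  0.0114] circ [ 0.4591 -0.2228] 0.0287
scene cap [108 161  30  47  94   0   0   0   0   0   0   0   0   0   0]
   0.025 126 [ 0.5216 -0.3643  0.0323] circ [ 0.5208 -0.3684] 0.023
scene post [585 763 608 102  28  32 158  14  21  12  43  48  27   0   0]
   0.05 158 [0.4686 0.1145 0.0549] circ [0.4641 0.11  ] 0.0244
   0.105 54 [0.4653 0.1117 0.1108] circ [0.4647 0.11  ] 0.0109
   0.007 628 [0.4714 0.1195 0.0149] circ [0.4631 0.1105] 0.0621
   0.085 65 [0.4668 0.1137 0.0969] circ [0.4615 0.1102] 0.0192
```

View pics/post.png

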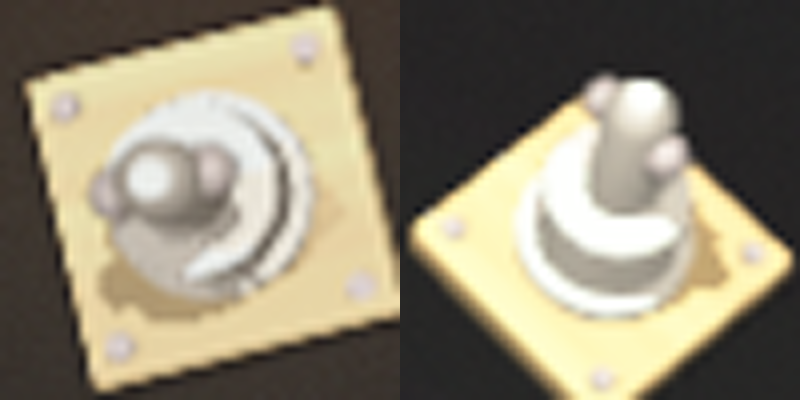

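View pics/sl.png

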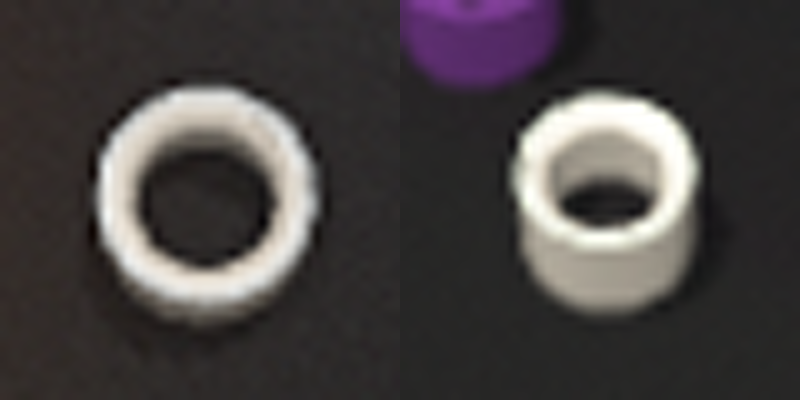

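Both cameras agree to about 4 mm and every height fits. The sleeve is near (0.570, -0.058) and the post near (0.464, 0.112). I'll refine both with the same wrist camera from above, post first and then sleeve.

```bash
python3 - <<'E'
from h import *
import pickle
for n,p in(('post',[.464,.112,.27]),('sleeve',[.570,-.058,.2])):
  robot.goto(p,[np.pi,0,0]); s=robot.sense()
  f=robot.grab_frame('wrist'); save(f,'w_'+n+'.png'); pickle.dump(f,open('w_%s.pkl'%n,'wb'))
  print(n,s['t'],s['tcp_pos'],s['tcp_rot'],s['joint_pos'][6],-np.array(f['R']).T@f['t'])
  W=pts(f).reshape(-1,3); W=W[~np.isnan(W[:,0])]
  for lo,hi in((.03,.041),(.05,.06),(.085,.104),(.105,.125)):
    q=W[(np.hypot(W[:,0]-p[0],W[:,1]-p[1])<.04)&(W[:,2]>lo)&(W[:,2]<hi)]
    if len(q)>5:
      c,r=cv2.minEnclosingCircle(q[:,:2].astype(np.float32)); print(lo,len(q),q.mean(0).round(4),np.round(c,4),round(r,4))
E
```

```text
post 2.3167 [0.46394438 0.1134458  0.26980669] [3.14146585e+00 2.24331746e-04 2.65844722e-03] -0.2728897772181991 [0.46316187 0.19558614 0.43754983]
0.03 34 [0.4617 0.1305 0.0352] [0.4616 0.1203] 0.0219
0.05 525 [0.4626 0.1168 0.0557] [0.4623 0.1112] 0.024
0.085 157 [0.4622 0.1159 0.0994] [0.4625 0.1117] 0.0193
0.105 254 [0.4624 0.1124 0.1114] [0.4624 0.1111] 0.0113
sleeve 3.225 [ 0.57004547 -0.05630415  0.19995149] [-3.14051290e+00  4.32173622e-04  1.81469962e-03] 0.27243519748725215 [0.56936885 0.02568476 0.36780884]
0.03 598 [ 0.5701 -0.06    0.0351] [ 0.5698 -0.0598] 0.0242
```

```bash
python3 -c "
import cv2,numpy as np
a=cv2.imread('pics/w_post.png');b=cv2.imread('pics/w_sleeve.png');cv2.imwrite('pics/w.png',cv2.resize(np.hstack([a,b]),(800,300)))"
```

```text
(no output)
```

View pics/w.png

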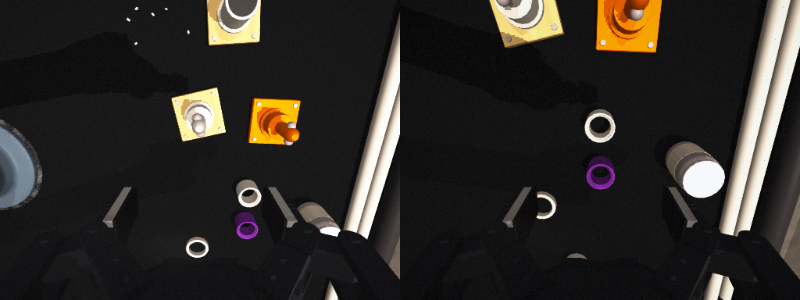

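The wrist view shows the sleeve at (600,126) of the right half and the post at (199,115) of the left half, both in line with the jaw centre. The positions fit: sleeve (0.570, -0.059), post (0.4625, 0.1115). Now I grasp the sleeve.

```bash
python3 - <<'E'
from h import *
import pickle
A=[np.pi,0,0]
robot.move_straight([.570,-.059,.07],vel=.15,attitude=A)
print(robot.move_straight([.570,-.059,.016],vel=.06,contact_N=8))
s=robot.sense();print(s['tcp_pos'],s['wrist_force'])
robot.grip(0.0,60)
s=robot.sense();print(s['t'],s['tcp_pos'],s['opening'],s['wrist_force'])
robot.move_straight([.570,-.059,.20],vel=.15)
robot.sleep(.2)
s=robot.sense();print(s['t'],s['tcp_pos'],s['tcp_rot'],s['opening'],s['wrist_force'])
f=robot.grab_frame('wrist'); save(f,'w_g.png'); g=robot.grab_frame('scene');save(g,'s_g.png')
h=robot.grab_frame('top');save(h,'t_g.png')
pickle.dump((f,g,h),open('g.pkl','wb'))
for F in(f,g,h):
  W=pts(F);m=~np.isnan(W[...,0])&(F['image'].min(-1)>110)&(np.hypot(W[...,0]-.57,W[...,1]+.059)<.035)&(W[...,2]>.15)&(W[...,2]<.25)
  q=W[m]; print(len(q), q.min(0).round(4),q.max(0).round(4)) if len(q) else 0
E
python3 -c "
import cv2,numpy as np
a=cv2.imread('pics/w_g.png');b=cv2.imread('pics/s_g.png');cv2.imwrite('pics/g.png',cv2.resize(np.hstack([a,b]),(800,300)))"
```

```text
False
[ 0.57033199 -0.05912185  0.0163186 ] [0.19949532 0.4736891  0.88174908]
6.1083 [ 0.57001506 -0.05898545  0.01599132] -0.0014281511638385177 [-0.18493564 -0.47817864 -0.71117016]
7.6833 [ 0.56961898 -0.05900361  0.19930129] [ 3.14135479e+00  1.38236480e-03 -1.19841260e-04] 0.001200928951388579 [-0.15166378  0.0592532   1.07795599]
9 [ 0.5638 -0.0518  0.2293] [ 0.5739 -0.0496  0.2466]
```

View pics/g.png

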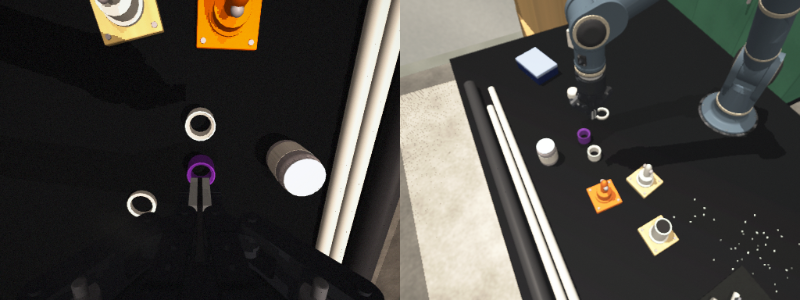

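The grip missed: the jaws shut fully and the sleeve is still standing at (200,125) in the wrist half. I'll check where the TCP really projects in the pictures.

```bash
python3 - <<'E'
from h import *
import pickle
F=pickle.load(open('g.pkl','rb'))
for n,f in zip(('wrist','scene','top'),F):
  R=np.array(f['R']);t=np.array(f['t'])
  for X in([.57,-.059,.2],[.57,-.059,.19],[.57,-.059,.036]):
    c=R@X+t; print(n,X,np.round([f['fx']*c[0]/c[2]+f['cx'],f['fy']*c[1]/c[2]+f['cy'],c[2]],3))
  print('axis',R[2].round(3))
  W=pts(f);v=(W[...,2]>.17)&(W[...,2]<.23)&(abs(W[...,0]-.57)<.15)
  q=W[v]; print(np.nanmin(q,0),np.nanmax(q,0), np.nanmean(q,0)) if len(q) else 0
im=np.hstack([F[1]['image'][40:240,160:360],F[2]['image'][80:280,200:400]])
im=cv2.resize(im,(800,400),interpolation=cv2.INTER_CUBIC)
cv2.imwrite('pics/g2.png',im[...,::-1])
E
```

```text
wrist [0.57, -0.059, 0.2] [2.56650e+02 2.20478e+02 1.85000e-01]
wrist [0.57, -0.059, 0.19] [2.56595e+02 2.14077e+02 1.94000e-01]
wrist [0.57, -0.059, 0.036] [256.131 160.517   0.34 ]
axis [-0.    -0.323 -0.946]
[ 0.56287291 -0.05000195  0.22651191] [ 0.57563727 -0.0488036   0.22998974] [ 0.56934242 -0.04929932  0.22845138]
scene [0.57, -0.059, 0.2] [246.262 156.007   0.832]
scene [0.57, -0.059, 0.19] [246.386 158.596   0.84 ]
scene [0.57, -0.059, 0.036] [248.023 192.788   0.97 ]
axis [-0.236 -0.484 -0.843]
[ 0.56400167 -0.05603245  0.22562311] [ 0.5763576  -0.04972595  0.22954559] [ 0.57040001 -0.05149384  0.22791243]
top [0.57, -0.059, 0.2] [264.607 164.75    0.799]
top [0.57, -0.059, 0.19] [264.559 165.773   0.809]
top [0.57, -0.059, 0.036] [263.945 178.863   0.962]
axis [ 0.133 -0.009 -0.991]
```

View pics/g2.png

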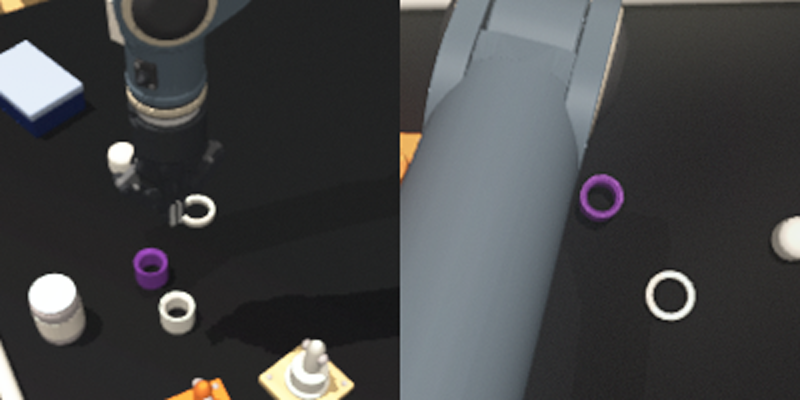

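View pics/w_g.png

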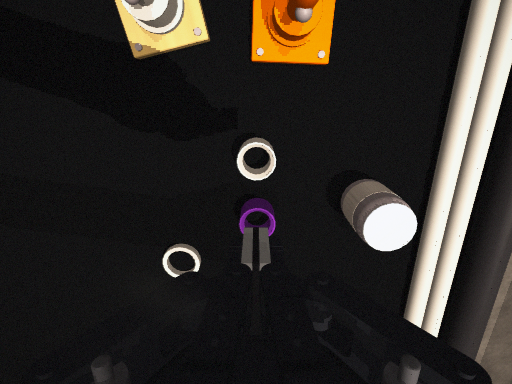

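The depth and scene picture agree. The shut fingertips (wrist pixel (256,228), scene crop (175,215)) are near z = 0.226 with the TCP at 0.20, where 0.189 was expected. The fingers stand about 38 mm short of what the tool data say, though they are laterally correct. A gentle touch on clear bench will calibrate this.

```bash
python3 - <<'E'
from h import *
robot.move_straight([.495,-.06,.06],vel=.3)
robot.move_straight([.495,-.06,-.012],vel=.12,contact_N=6)
r=robot.move_straight([.495,-.06,-.045],vel=.03,contact_N=5)
s=robot.sense();print(r,s['t'],s['tcp_pos'],s['wrist_force'])
robot.move_straight([.495,-.06,.03],vel=.25)
print(robot.sense()['t'])
E
```

```text
True 9.85 [ 0.4952214  -0.05996984 -0.02431787] [-2.07184608 -0.41949312  8.32939241]
10.2167
```

The bench touch puts the shut tips 24 mm above the reported TCP, so everything goes 35 mm lower than nominal. Second grasp attempt.

```bash
python3 - <<'E'
from h import *
import pickle
robot.grip(1.0)
robot.move_straight([.570,-.0595,.04],vel=.25)
print(robot.move_straight([.570,-.0595,-.0205],vel=.08,contact_N=8))
robot.grip(0.0,70)
s=robot.sense();print(s['t'],s['tcp_pos'],s['opening'],s['wrist_force'])
robot.move_straight([.570,-.0595,.12],vel=.2)
s=robot.sense();print(s['t'],s['tcp_pos'],s['tcp_rot'],s['opening'],s['wrist_force'])
f=robot.grab_frame('wrist'); save(f,'w_g3.png'); g=robot.grab_frame('scene');save(g,'s_g3.png')
pickle.dump((f,g),open('g3.pkl','wb'))
for F in(f,g):
  W=pts(F);m=~np.isnan(W[...,0])&(F['image'].min(-1)>90)&(np.hypot(W[...,0]-.57,W[...,1]+.059)<.04)&(W[...,2]>.11)&(W[...,2]<.25)
  q=W[m]; print(len(q), q.min(0).round(4),q.max(0).round(4)) if len(q) else 0
im=np.hstack([cv2.resize(f['image'],(400,300)),cv2.resize(g['image'][60:210,160:360],(400,300),interpolation=cv2.INTER_CUBIC)])
cv2.imwrite('pics/g3.png',im[...,::-1])
E
```

```text
False
12.8083 [ 0.57058227 -0.05952752 -0.01970651] 0.5311680377955976 [-1.1419938  -0.2139544   4.98619619]
13.6583 [ 0.56896318 -0.05913769  0.11885519] [-3.14102104e+00  2.38577347e-03  5.85349871e-04] 0.5303552364895973 [-0.15202108 -0.66303171 -0.62759339]
7025 [ 0.5395 -0.0836  0.139 ] [ 0.5975 -0.0349  0.185 ]
324 [ 0.5395 -0.0818  0.1367] [ 0.5982 -0.0356  0.1836]
```

View pics/g3.png

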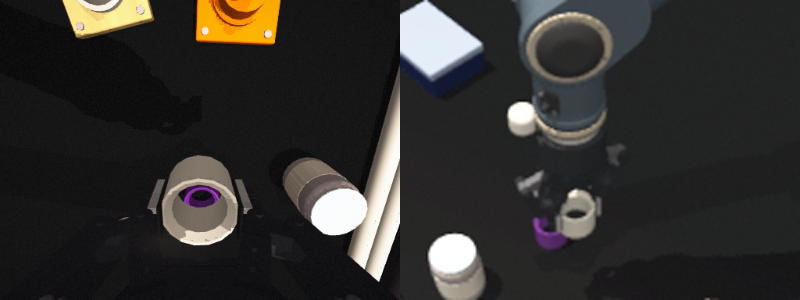

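View pics/w_g3.png

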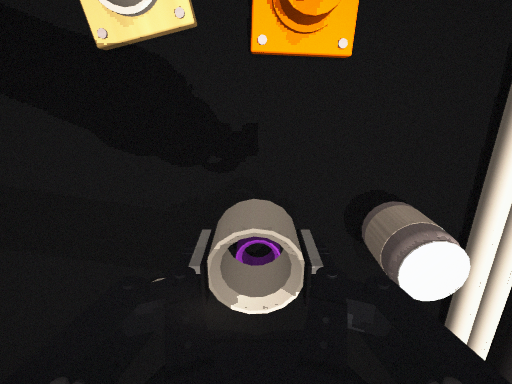

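The sleeve is held: opening is 0.53, its bottom is 20 mm above the reported TCP, and its centre is within 0.5 mm of the TCP. Home should be at TCP z of about 0.0747. Carrying it to the post.

```bash
python3 - <<'E'
from h import *
import pickle
robot.move_straight([.4625,.1112,.13],vel=.2,attitude=[np.pi,0,0])
robot.move_straight([.4625,.1112,.106],vel=.08)
robot.sleep(.15)
s=robot.sense();print(s['t'],s['tcp_pos'],s['tcp_rot'],s['opening'],s['wrist_force'])
f=robot.grab_frame('wrist'); g=robot.grab_frame('scene')
for F in(f,g):
  W=pts(F);d=np.hypot(W[...,0]-.4625,W[...,1]-.1112)
  for lo,hi,r in((.128,.2,.026),(.05,.06,.03),(.095,.121,.022)):
    q=W[~np.isnan(W[...,0])&(F['image'].min(-1)>90)&(d<r+.008)&(W[...,2]>lo)&(W[...,2]<hi)]
    if len(q)>5:print(lo,len(q), q.min(0).round(4),q.max(0).round(4),((q.min(0)+q.max(0))/2).round(4))
im=np.hstack([cv2.resize(f['image'],(400,300)),cv2.resize(g['image'][120:270,210:410],(400,300),interpolation=cv2.INTER_CUBIC)])
cv2.imwrite('pics/p1.png',im[...,::-1])
E
```

```text
15.5167 [0.46296412 0.11112722 0.10633917] [-3.14136308e+00 -7.94593189e-04 -3.32150293e-04] 0.5287820190039966 [ 0.06457239 -0.08149476 -0.23210381]
0.128 8491 [0.4331 0.0866 0.128 ] [0.4917 0.1353 0.1765] [0.4624 0.111  0.1522]
0.05 1339 [0.4387 0.0997 0.0502] [0.4858 0.1347 0.0599] [0.4623 0.1172 0.0551]
0.095 243 [0.4519 0.0926 0.095 ] [0.4678 0.1305 0.1031] [0.4599 0.1115 0.0991]
0.128 230 [0.4288 0.0984 0.128 ] [0.4944 0.1343 0.1987] [0.4616 0.1164 0.1634]
0.05 158 [0.4409 0.087  0.05  ] [0.487  0.1345 0.059 ] [0.4639 0.1107 0.0545]
0.095 27 [0.4535 0.1101 0.0951] [0.475  0.1289 0.1039] [0.4643 0.1195 0.0995]
```

View pics/p1.png

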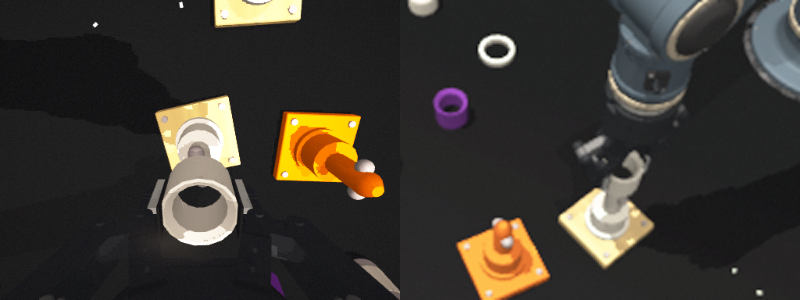

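In the wrist picture the sleeve at (200,200) sits in line with the spigot at (200,152), and the wrist depth puts both at about (0.4624, 0.111). Going down and pushing, with a force stop.

```bash
python3 - <<'E'
from h import *
print(robot.move_straight([.4625,.111,.084],vel=.06,contact_N=6))
s=robot.sense();print(s['t'],s['tcp_pos'],s['wrist_force'])
if s['tcp_pos'][2]<.088:
  r=robot.move_straight([.4625,.111,.070],vel=.03,contact_N=32)
  s=robot.sense();print(r,s['t'],s['tcp_pos'],s['wrist_force'],s['opening'])
E
```

```text
False
16.1333 [0.46230573 0.11078185 0.08358114] [ 0.31164662  0.93613929 -0.14037147]
False 16.75 [0.46273931 0.11109257 0.06992659] [0.9216881  0.97122878 0.05755973] 0.530100172286632
```

I had the sign wrong: the bottom is 20 mm above the TCP, so home is at TCP z of about 0.035. I continue the push to there.

```bash
cat > push.py <<'E'
from h import *
for z in (.060,.048,.040,.0335):
  r=robot.move_straight([.4625,.111,z],vel=.03,contact_N=32)
  s=robot.sense();print(r,s['t'],s['tcp_pos'],s['wrist_force'],s['opening'])
  if r: break
E
python3 push.py
```

```text
False 17.2333 [0.46240522 0.11098596 0.05960902] [ 1.53534143  0.3111215  -3.89813099] 0.5278923558999296
False 17.7833 [0.46239626 0.11098339 0.04769635] [ 0.88712797  0.55025659 -2.59966287] 0.5287497501138535
False 18.2 [0.46159256 0.11091723 0.03881716] [  1.8902785    0.39675836 -14.21530295] 0.5314069799262015
True 18.45 [0.46253049 0.1110206  0.03525373] [-1.93603283  0.28774692  6.90358814] 0.5283146044214245
```

Contact came at TCP z = 0.0353, the predicted home height. I'll look before letting go.

```bash
python3 - <<'E'
from h import *
f=robot.grab_frame('wrist'); g=robot.grab_frame('scene')
for F in(f,g):
  W=pts(F);d=np.hypot(W[...,0]-.4625,W[...,1]-.1112)
  q=W[~np.isnan(W[...,0])&(F['image'].min(-1)>90)&(d<.026)&(d>.0185)&(W[...,2]>.075)&(W[...,2]<.2)]
  print(len(q),np.percentile(q[:,2],[10,50,90,100]))
im=np.hstack([cv2.resize(f['image'][160:,128:384],(400,350)),cv2.resize(g['image'][170:270,260:374],(400,350),interpolation=cv2.INTER_CUBIC)])
cv2.imwrite('pics/p2.png',im[...,::-1])
E
```

```text
3493 [0.08015037 0.0902852  0.09221069 0.10094819]
83 [0.07841668 0.08847907 0.09187579 0.09380864]
```

View pics/p2.png

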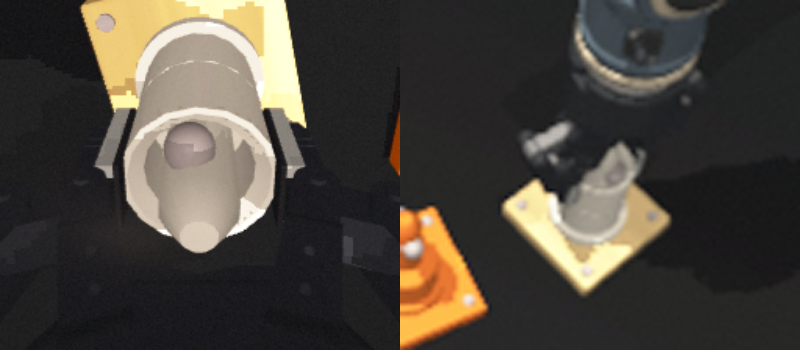

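The rim is at z of about 0.0915 (home is 0.091), and a ball at (190,145) stands out above it. Releasing.

```bash
python3 - <<'E'
from h import *
robot.grip(1.0)
robot.move_straight([.4625,.111,.14],vel=.15)
robot.move_straight([.4625,.03,.2],vel=.2)
s=robot.sense();print(s['t'],s['wrist_force'])
f=robot.grab_frame('wrist'); g=robot.grab_frame('scene'); h=robot.grab_frame('top')
for F in(f,g,h):
  W=pts(F);d=np.hypot(W[...,0]-.4625,W[...,1]-.1112)
  q=W[~np.isnan(W[...,0])&(d<.03)&(W[...,2]>.084)&(W[...,2]<.098)]
  if len(q)>9:
    c,r=cv2.minEnclosingCircle(q[:,:2].astype(np.float32));print(len(q),np.median(q[:,2]),np.round(c,4),r)
im=np.hstack([cv2.resize(f['image'],(400,350)),cv2.resize(g['image'][170:270,260:374],(400,350),interpolation=cv2.INTER_CUBIC)])
cv2.imwrite('pics/p3.png',im[...,::-1])
E
```

```text
20.5417 [-0.57732225 -0.02627122 -0.17113116]
1010 0.09087463413514596 [0.4623 0.1105] 0.023955583572387695
163 0.09002361589270311 [0.4629 0.1093] 0.024362262338399887
```

View pics/p3.png

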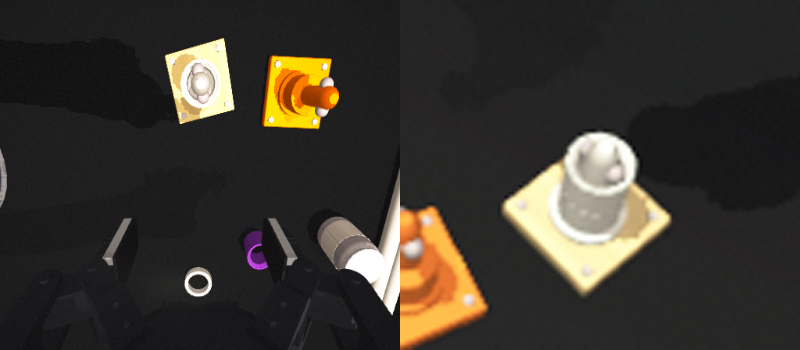

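The sleeve sits centred at (201,82) in the wrist half, with both balls showing above the rim. The rim is at z = 0.0909 and level, and the gripper is clear.

```bash
python3 -c "
from plant import robot
robot.close_job()"
```

```text
the job is handed in; nothing more can be done
```

The white sleeve is home on the white stub's shoulder, below the clicked-out balls. I let go of it and handed the job in at about 20.5 s.

**Final checks:**
- The rim is at z = 0.0909 m by the wrist camera and 0.090 m by the scene camera, against 0.091 m when home. That puts the centre about 17–18 mm above the shoulder.
- The sleeve is within about 1 mm of the spigot's axis, both balls show above the rim, and the gripper was clear.
- The ring and cap were not touched, but I did not re-measure them at the end. The top camera was blocked by the arm in the last look.

**What disagreed on the way:**
- **First grasp missed:** the fingertips stand about 35 mm farther back than the tool data say. I calibrated this with a light touch on the bench, and the second grasp held.
- **Home height:** I first computed it with the wrong sign, so the first push stopped short. I corrected it, and the push then met the shoulder at the predicted height.

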